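# Put the four hand stamps back in the graded stamp rack

## Robot

A 6-joint arm with a two-finger parallel gripper is mounted at the origin on a cart in front of the work surface, level with it; the furniture and walls round the work are solid. World frame = base frame: x ahead of the robot, y to its left, z up, the work surface at z = 0. Lengths are in mm, angles in rad, forces in N, time in s.
With the tool pointing down it reaches from about 275 to 750 mm from the base axis. Payload 10.2 kg.
Tool frame: the origin (TCP) lies between the finger pads; the fingertips stand 17 mm ahead of it and the grasp point (between the pads) lies 2 mm behind it (tips_ahead is the distance from the TCP to the fingertips, in mm); z points along the fingers, y is the line along which they close (so a half turn about z gives the same grasp; the last joint's range is limited). The gripper opens to 85 mm and grips with 20 to 120 N. Pads are 22 mm wide; open, the fingers measure 114 mm over their backs; the gripper's body (76 mm by 85 mm) begins 54 mm behind the grasp point. The pads swing forward as they close: fully open they stand 13 mm farther back than shut.
Start: joints at [-1.353, 0.313, 1.498, -0, 1.331, -0.223], TCP at [223.987, -474.828, 248.294] pointing down, gripper open.
Joint ranges: [-2.94, 2.94], [-0.97, 2.17], [0.19, 2.56], [-1.23, 4.37], [0.02, 3.11], [-2.88, 2.88]. Speed limits (rad/s): [2.39, 2.39, 3.01, 3.14, 3.14, 3.14].

## Interface

Orientations are given as a unit quaternion [w, x, y, z].
In Python, from rig import sense, capture, finish_job, boxes_of, tips_ahead gives the robot as it stands.
- The arm moves only by the tool drive_tool, never from a script. Its argument "commands" is text: rows parted by semicolons, each of 7 numbers parted by spaces: the shift along the world's x, y, z in units of 0.1 m (1.0 is 0.1 m), then the turn, a rotation vector about the world's x, y, z in units of pi/4 rad (1.0 is pi/4 rad), then the opening in per cent of the stroke, from 0 (shut) to 100 (fully open). A call has 1 to 20 rows; each row shifts and turns the commanded pose from where the row before left it; what a row does not reach is not made up. A row lasts 1/12 s, in which the tool goes at most 41.7 mm and 7.16 degrees, less where a joint would pass 70% of its speed; a pose out of reach is approached as far as the arm can. A call with a number of a shift or a turn outside -1 to 1 is refused whole. A call with a gripper value outside its range is refused whole. The fingers move at their own pace and stop on an object; "force" is the grip in N (left out, the last holds). Time passes only in rows, so rows that do not move let the fingers close. It gives the time, the measured TCP pose, the force, the opening and the grip force at its end, in the units of the state.
- sense(): the state, without advancing time (a new reading comes with each control period).
- capture(name): name is "scene" or "side" or "wrist"; returns a dict with "pixels" (480x640x3 uint8, blue, green, red), "fov_y" (degrees; the focal length in pixels is half the picture's height over the tangent of half this angle, whatever the lens; pixels are square), "cx", "cy" (the principal point, pixels), "k1" (the pictures are not rectified: a ray, as slopes to the right and down, at radius r is drawn at 1 + k1 r^2 times it, then the intrinsics apply), "position" and "attitude" of the camera in the world; the wrist camera has in their place "tool_from_camera" (4x4, takes a point from camera to tool coordinates, whose origin is the TCP and whose axes are the flange's). Camera axes: x right, y down, z forward; pixel columns grow to the right and rows downward; lengths in mm; the calibration is good to about 2 mm. A picture is of the moment at which its call begins: read the wrist's pose just before it. There is no depth.
- finish_job(): hands the job in; it is judged then, once.
Trained networks look in a picture, given as the dict that the camera call returned (one of the last four; its "shot" number tells which), for a name from the list of things; names that differ only in an ending like _2 or _b are one class to them, and where a whole thing is asked for, a point or a joint stands for the part that bears it (a point fixed in the world has none). Each returns a list of dicts, best first, with "confidence" (0 to 1); they miss things now and then, are a little off and sometimes report something else, mostly with a low value. They report only what shows in the picture. A call takes as long as a camera call. They do not tell look-alikes from the thing itself.
- boxes_of(picture, name): "position" ([column, row] in pixels, amid what is visible of it).
The state is a dict: "time_s": time; "joints": joint angles; "dq": joint speeds; "tau": joint torques, N m; "eef_pos": TCP position; "ee_rot": TCP orientation; "force": force on the tool from outside, world axes, zero at the start; "wrist_torque": the same for the moment, N m; "grip_width": opening from 0.0 (shut) to 1.0 (fully open); "grip_force": force on a finger pad.
Only numpy, scipy, OpenCV 4.12 (cv2) and the standard library are available. Lean on these libraries where they do the work, as an engineer would, in place of code of your own. Each camera call takes 0.05 s, during which the arm holds its last target. There are 200 camera calls.

## Task

Clear up the stamping corner: stand the four wooden hand stamps in the stamp rack in order of size, each in the bay cut for its plate, from the smallest stamp in the smallest bay to the largest in the largest. Every stamp must end upright with its plate right down on the felt floor of its own bay, let go of. Leave the ink bottle standing where it is.

Things in the scene. Friction and masses are not known exactly. Their poses are not given: they have to be found in the camera images.
- stamp_small: the smallest of the four hand stamps: wooden, stands on its rubber face; plate 20 x 32 mm, about 40 g. 78 mm tall; plate 16 mm thick; round upright handle on its middle, about 18 mm thick at the neck above the plate, widest (29 mm) about 60 mm above the underside. Origin: centre of the underside; z up through the handle, y along the plate's long side, x along its short side; both ways round are alike.
- stamp_medium: the second smallest of the four hand stamps: wooden, stands on its rubber face; plate 24 x 46 mm, about 50 g. 78 mm tall; plate 16 mm thick; round upright handle on its middle, about 18 mm thick at the neck above the plate, widest (29 mm) about 60 mm above the underside. Origin: centre of the underside; z up through the handle, y along the plate's long side, x along its short side; both ways round are alike.
- stamp_large: the second largest of the four hand stamps: wooden, stands on its rubber face; plate 32 x 62 mm, about 70 g. 78 mm tall; plate 16 mm thick; round upright handle on its middle, about 18 mm thick at the neck above the plate, widest (29 mm) about 60 mm above the underside. Origin: centre of the underside; z up through the handle, y along the plate's long side, x along its short side; both ways round are alike.
- stamp_largest: the largest of the four hand stamps: wooden, stands on its rubber face; plate 42 x 78 mm, about 90 g. 78 mm tall; plate 16 mm thick; round upright handle on its middle, about 18 mm thick at the neck above the plate, widest (29 mm) about 60 mm above the underside. Origin: centre of the underside; z up through the handle, y along the plate's long side, x along its short side; both ways round are alike.
- stamp_rack: the stamp rack, fixed: a black wooden block with brass corners, 262 x 124 mm over its plinth, 20 mm high, at any angle on the left half of the desk; four rectangular green-felted bays in one row along its x, graded from the smallest at its -x end to the largest at its +x end. Origin: centre of the underside; z up.
- bay_small: the rack's bay for the small stamp: a rectangular pocket 30 mm along its x (the row) by 42 mm along its y (across the row), 11 mm deep, with 5 mm of play each side of its stamp's plate; -94 mm along x from the rack's middle. Origin: centre of its felt floor, 9 mm above the desk; x and y parallel to the rack's, z up.
- bay_medium: the rack's bay for the medium stamp: a rectangular pocket 34 mm along its x (the row) by 56 mm along its y (across the row), 11 mm deep, with 5 mm of play each side of its stamp's plate; -38 mm along x from the rack's middle. Origin: centre of its felt floor, 9 mm above the desk; x and y parallel to the rack's, z up.
- bay_large: the rack's bay for the large stamp: a rectangular pocket 42 mm along its x (the row) by 72 mm along its y (across the row), 11 mm deep, with 5 mm of play each side of its stamp's plate; 20 mm along x from the rack's middle. Origin: centre of its felt floor, 9 mm above the desk; x and y parallel to the rack's, z up.
- bay_largest: the rack's bay for the largest stamp: a rectangular pocket 52 mm along its x (the row) by 88 mm along its y (across the row), 11 mm deep, with 5 mm of play each side of its stamp's plate; 85 mm along x from the rack's middle. Origin: centre of its felt floor, 9 mm above the desk; x and y parallel to the rack's, z up.
- ink_bottle: a bystander: full blue square ink bottle with black cap, loose, 53 x 52 mm and 64 mm tall, standing among the stamps. Origin: centre of the underside; z up. Round about, all fixed: boxes up to 150 mm tall at the back beyond x = 0.69, a stone dish 30 mm tall in front, books 56 mm tall at the left, a monitor 430 mm tall at the right end beyond y = -0.5.
Not all that is in view belongs to the job. What is shaped like the stamp_large but blue or turquoise is not meant.

How it is judged:
By the outcome, as a careful person would: the job done as asked, in the order asked, and still so for the second after the job is handed in, with the robot touching nothing.
It also fails if it takes over 96 s, if anything falls off the work surface, if the arm or the gripper's body presses on something with over 40 N, if the wrist force passes 120 N, or if a joint passes its speed limit or range.

## Working session

There is one attempt and no reset: what is moved stays moved. The work goes in short steps, Python scripts to look and compute and a tool call to move; the robot and the scene stay as the last step left them, time stands still between calls to the robot, and variables do not carry over. Pictures are saved under pics/ and viewed, at most 14 in all, crops included, and the job is handed in when it is done.

Besides the shell and the picture viewer there is one more tool, called after ">>>" as name(argument=value, ...) on one line, values as JSON. drive_tool: Moves the arm, as the interface text tells. Shifts and turns lie within -1 to 1; 1 stands for 0.1 m of shift or pi/4 rad of turn. Its arguments: {"type":"object","properties":{"commands":{"type":"string"},"force":{"type":"number"}},"required":["commands"]}

```bash
mkdir -p pics; ls
cat > h.py <<'E'
import numpy as np, cv2
from scipy.spatial.transform import Rotation as R
from rig import *
def rot(q): return R.from_quat([q[1],q[2],q[3],q[0]]).as_matrix()
def campose(c,s=None):
    if 'position' in c:
        a=np.array(c['attitude']); 
        return np.array(c['position']), (a if a.shape==(3,3) else rot(a))
    T=np.array(c['tool_from_camera']); W=rot(s['ee_rot'])
    return np.array(s['eef_pos'])+W@T[:3,3], W@T[:3,:3]
def K(c):
    f=240/np.tan(np.radians(c['fov_y'])/2)
    return np.array([[f,0,c['cx']],[0,f,c['cy']],[0,0,1]]),np.array([c['k1'],0,0,0.])
def ray2z(c,uv,z,s=None):
    p,A=campose(c,s);k,d=K(c)
    n=cv2.undistortPointsIter(np.array(uv,float).reshape(-1,1,2),k,d,None,None,(3,50,1e-9)).reshape(-1,2)
    D=np.c_[n,np.ones(len(n))]@A.T
    return p+D*((z-p[2])/D[:,2])[:,None]
def proj(c,P,s=None):
    p,A=campose(c,s);k,d=K(c)
    q=(np.array(P,float).reshape(-1,3)-p)@A
    return cv2.projectPoints(q,np.zeros(3),np.zeros(3),k,d)[0].reshape(-1,2)
E
python3 - <<'E'
from h import *
s=sense();print(s)
for n in ['scene','side']:
    c=capture(n);cv2.imwrite(f'pics/{n}0.png',c['pixels'])
    print({k:v for k,v in c.items() if k!='pixels'})
    for t in ['stamp_small','stamp_medium','stamp_large','stamp_largest','stamp_rack','ink_bottle']:
        print(t,[(np.round(b['position']).tolist(),round(b['confidence'],2),ray2z(c,b['position'],30)[0].round().tolist()) for b in boxes_of(c,t)])
E
```

```text
pics
{'time_s': 0.0, 'joints': array([-1.35339450e+00,  3.13423613e-01,  1.49842925e+00, -1.43652299e-05,
        1.33098336e+00, -2.23390040e-01]), 'dq': array([-0.00015312, -0.00129777,  0.00025386, -0.00071774, -0.00022539,
        0.00179511]), 'tau': array([-1.01173031e-03, -4.12268972e+01, -2.59748286e+01, -2.40959962e-04,
        4.14621973e-03, -1.95565633e-05]), 'eef_pos': array([ 223.93388719, -474.59075674,  247.75150936]), 'ee_rot': array([-6.21800093e-04,  9.75810405e-01,  2.18617625e-01, -5.11429498e-06]), 'force': array([-0.0072369 ,  0.26591821,  0.43223557]), 'wrist_torque': array([-0.02780954,  0.00546344,  0.02707616]), 'grip_force': 0.0, 'grip_width': 1.0015314246044185}
{'fov_y': 51.730588294126115, 'cx': 327.6996670707216, 'cy': 236.9850275093894, 'k1': 0.029548048797069185, 'position': array([-3.64778053e-01,  6.65272890e+02,  6.97495971e+02]), 'attitude': array([ 0.15288427, -0.29569447,  0.8344782 , -0.43913245]), 'shot': 1}
stamp_small [([394.0, 199.0], 0.82, [580.0, -344.0, 30.0])]
stamp_medium [([372.0, 253.0], 0.59, [487.0, -105.0, 30.0]), ([264.0, 323.0]
[... 511 characters left out ...]
721, 'position': array([ 518.09129883, 1094.56855791,  658.05349353]), 'attitude': array([ 0.0138345 , -0.04125372,  0.85792381, -0.51193113]), 'shot': 2}
stamp_small [([346.0, 176.0], 0.65, [566.0, -373.0, 30.0])]
stamp_medium [([372.0, 228.0], 0.84, [495.0, -88.0, 30.0])]
stamp_large [([375.0, 196.0], 0.81, [489.0, -256.0, 30.0]), ([262.0, 218.0], 0.65, [746.0, -108.0, 30.0]), ([305.0, 214.0], 0.59, [650.0, -139.0, 30.0]), ([334.0, 200.0], 0.19, [590.0, -222.0, 30.0])]
stamp_largest [([400.0, 190.0], 0.84, [428.0, -300.0, 30.0])]
stamp_rack [([344.0, 312.0], 0.62, [541.0, 231.0, 30.0])]
ink_bottle [([335.0, 203.0], 0.88, [586.0, -206.0, 30.0]), ([336.0, 334.0], 0.34, [552.0, 295.0, 30.0])]
```

View pics/scene0.png

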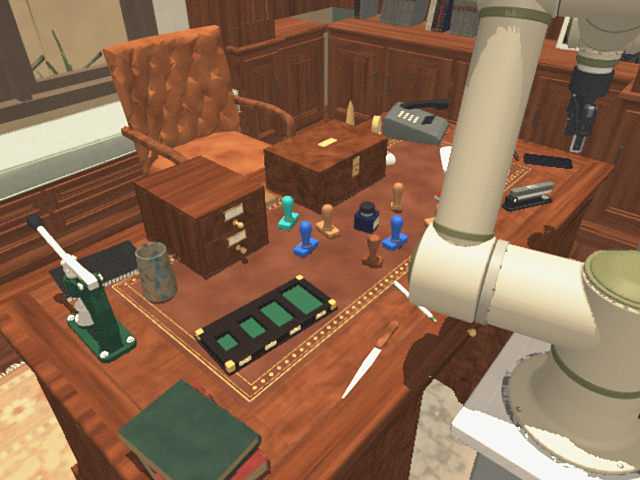

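View pics/side0.png

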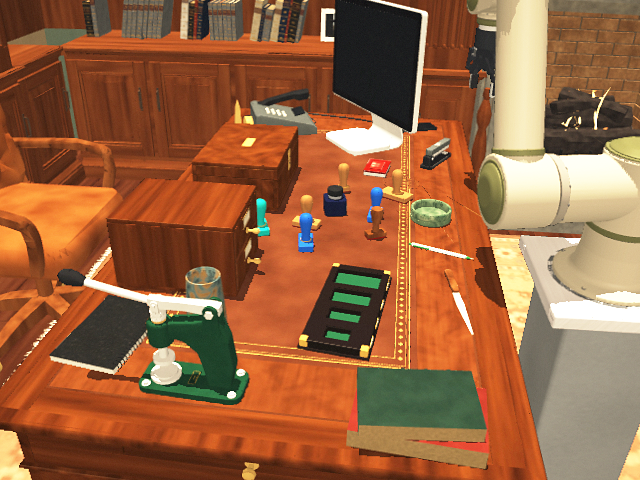

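The scene shows four wooden stamps: small (397,197), medium in dark wood (372,250), large (327,222) and largest (431,221), which is half hidden by the arm. The look-alikes are blue at (305,240) and (395,233) and turquoise at (288,213). The bottle is at (367,217) and the rack at (265,322). Next I'll move the wrist camera over the stamps.

>>> drive_tool(commands="0.25 0.2 0.15 0 0 0 100;0.25 0.2 0.15 0 0 0 100;0.25 0.2 0.15 0 0 0 100;0.25 0.2 0.15 0 0 0 100;0.25 0.2 0.15 0 0 0 100;0.25 0.2 0.15 0 0 0 100;0.25 0.2 0.15 0 0 0 100;0.25 0.2 0.15 0 0 0 100;0.25 0.2 0.1 0 0 0 100;0.25 0.2 0.1 0 0 0 100;0 0 0 0 0 0 100;0 0 0 0 0 0 100")

```text
time_s: 1.7
eef_pos: [474.8, -274.0, 388.4]
ee_rot: [0.0, 0.976, 0.22, 0.0]
force: [-0.4, -0.3, -1.0]
grip_width: 0.997
grip_force: 0.0
```

Run:
```python
from h import *
s=sense();print(s['time_s'],s['eef_pos'],s['ee_rot'])
c=capture('wrist');cv2.imwrite('pics/w1.png',c['pixels']);import pickle;pickle.dump((s,c),open('w1.pkl','wb'))
print({k:v for k,v in c.items() if k!='pixels'})
for t in ['stamp_small','stamp_medium','stamp_large','stamp_largest','ink_bottle']:
    print(t,[(np.round(b['position']).tolist(),round(b['confidence'],2),ray2z(c,b['position'],30,s)[0].round().tolist()) for b in boxes_of(c,t)])
```

```text
1.7 [ 474.78722542 -274.00558004  388.36374723] [2.15027874e-04 9.75533764e-01 2.19849548e-01 7.28148721e-05]
{'fov_y': 61.14572760027608, 'cx': 313.6357178993966, 'cy': 244.15838818063634, 'k1': -0.018734457741696547, 'tool_from_camera': array([[-1.90095371e-04, -9.49351514e-01, -3.14215956e-01,
         8.00765880e+01],
       [ 9.99999901e-01, -5.37813336e-05, -4.42491729e-04,
         2.82816064e-01],
       [ 4.03181240e-04, -3.14216009e-01,  9.49351430e-01,
        -1.25631285e+02],
       [ 0.00000000e+00,  0.00000000e+00,  0.00000000e+00,
         1.00000000e+00]]), 'shot': 3}
stamp_small [([409.0, 130.0], 0.56, [575.0, -348.0, 30.0])]
stamp_medium [([185.0, 108.0], 0.83, [487.0, -108.0, 30.0])]
stamp_large [([262.0, 146.0], 0.6, [486.0, -203.0, 30.0]), ([262.0, 7.0], 0.54, [618.0, -147.0, 30.0]), ([410.0, 132.0], 0.44, [573.0, -351.0, 30.0])]
stamp_largest [([334.0, 223.0], 0.96, [438.0, -319.0, 30.0])]
ink_bottle [([314.0, 67.0], 0.98, [588.0, -221.0, 30.0])]
```

View pics/w1.png

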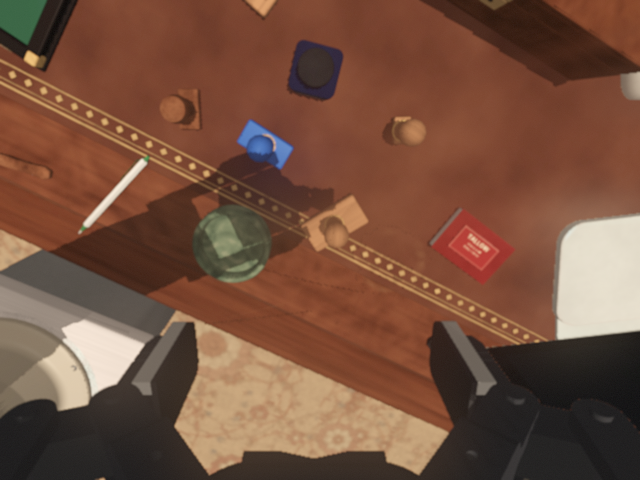

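The wrist view shows the largest at (335,225), small at (409,130), medium at (180,108), blue at (262,145) and the bottle at (315,68). The large one is cut off at (262,5). I'll go over the middle to see everything at once.

>>> drive_tool(commands="0.11 0.22 0.02 0 0 -0.05 100;0.11 0.22 0.02 0 0 -0.05 100;0.11 0.22 0.02 0 0 -0.05 100;0.11 0.22 0.02 0 0 -0.05 100;0.11 0.22 0.02 0 0 -0.05 100;0.11 0.22 0.02 0 0 -0.05 100;0.11 0.22 0.02 0 0 -0.05 100;0.11 0.22 0.02 0 0 -0.05 100;0.11 0.22 0.02 0 0 -0.05 100;0.11 0.22 0.02 0 0 -0.05 100;0.11 0.22 0 0 0 -0.05 100;0 0 0 0 0 0 100;0 0 0 0 0 0 100")

```text
time_s: 3.08
eef_pos: [595.0, -32.7, 407.9]
ee_rot: [0.0, 1.0, 0.005, -0.0]
force: [-0.2, -1.0, -0.1]
grip_width: 0.997
grip_force: 0.0
```

Run:
```python
from h import *
s=sense();print(s['time_s'],s['eef_pos'],s['ee_rot'],s['joints'])
c=capture('wrist');import pickle;pickle.dump((s,c),open('w2.pkl','wb'))
for t in ['stamp_small','stamp_medium','stamp_large','stamp_largest','ink_bottle','stamp_rack']:
    print(t,[(np.round(b['position']).tolist(),round(b['confidence'],2),ray2z(c,b['position'],30,s)[0].round().tolist()) for b in boxes_of(c,t)])
cv2.imwrite('pics/w2.png',cv2.resize(c['pixels'],(800,600),interpolation=cv2.INTER_CUBIC))
```

```text
3.0833 [595.04916861 -32.69917706 407.89789112] [ 2.49845278e-05  9.99987071e-01  5.07342544e-03 -3.42193173e-04] [-2.51218430e-01  4.43131650e-01  9.08412701e-01 -2.27299206e-04
  1.79069766e+00  1.30938149e+00]
stamp_small [([568.0, 200.0], 0.63, [571.0, -357.0, 30.0])]
stamp_medium [([369.0, 261.0], 0.87, [485.0, -108.0, 30.0])]
stamp_large [([377.0, 44.0], 0.91, [747.0, -103.0, 30.0]), ([329.0, 142.0], 0.9, [639.0, -51.0, 30.0]), ([403.0, 138.0], 0.73, [644.0, -140.0, 30.0]), ([443.0, 261.0], 0.59, [486.0, -206.0, 30.0])]
stamp_largest [([521.0, 296.0], 0.64, [437.0, -319.0, 30.0])]
ink_bottle [([464.0, 184.0], 0.66, [589.0, -221.0, 30.0])]
stamp_rack [([152.0, 221.0], 0.88, [538.0, 174.0, 30.0])]
```

View pics/w2.png

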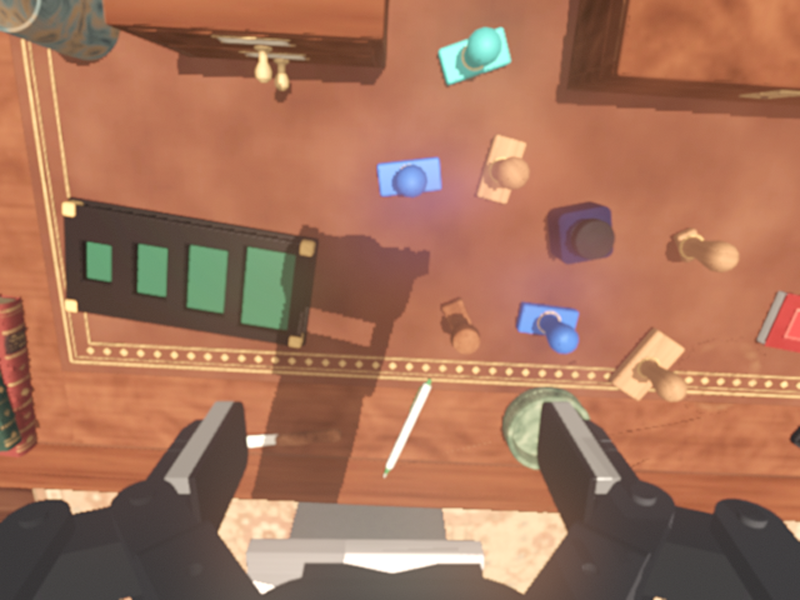

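Wood-coloured stamps in the 800-px view: large (505,170), medium in dark wood (460,325), small (705,250) and largest (655,365). Blue at (410,178) and (550,325) and turquoise at (475,55) are decoys. Next I'll view enlarged crops, with a first model overlay, and fit the rack from the green felt.

```bash
cat > fit.py <<'E'
from h import *
from scipy.optimize import least_squares
SZ=dict(small=(20,32),medium=(24,46),large=(32,62),largest=(42,78))
BX=dict(small=-94,medium=-38,large=20,largest=85)
def rect(x,y,a,w,h,z):
    R2=np.array([[np.cos(a),-np.sin(a)],[np.sin(a),np.cos(a)]])
    q=np.array([[1,1],[-1,1],[-1,-1],[1,-1]])*[w/2,h/2]
    return np.c_[q@R2.T+[x,y],np.full(4,z)]
def rack(c,s):
    hsv=cv2.cvtColor(c['pixels'],cv2.COLOR_BGR2HSV)
    m=cv2.inRange(hsv,(60,90,50),(85,255,255))
    n,l,st,ce=cv2.connectedComponentsWithStats(m)
    i=[j for j in range(1,n) if st[j,4]>300 and ray2z(c,ce[j],9,s)[0][1]>0]
    P=np.array([ray2z(c,ce[j],9,s)[0] for j in i])
    return P,[st[j,4] for j in i]
E
python3 - <<'E'
from fit import *
import pickle
s,c=pickle.load(open('w2.pkl','rb'))
P,a=rack(c,s);o=np.argsort(a);print(P[o].round(1),np.array(a)[o])
im=c['pixels'];T=[]
for u,v in [(566,200),(369,261),(404,136),(521,292)]:
    u0,v0=u-40,v-30;print(u0,v0)
    t=cv2.resize(im[v0:v0+60,u0:u0+80],(400,300),interpolation=cv2.INTER_CUBIC);T.append(t)
cv2.imwrite('pics/crops.png',np.vstack([np.hstack(T[:2]),np.hstack(T[2:])]))
E
```

```text
[[552.8 279.4   9. ]] [348]
526 170
329 231
364 106
481 262
```

View pics/crops.png

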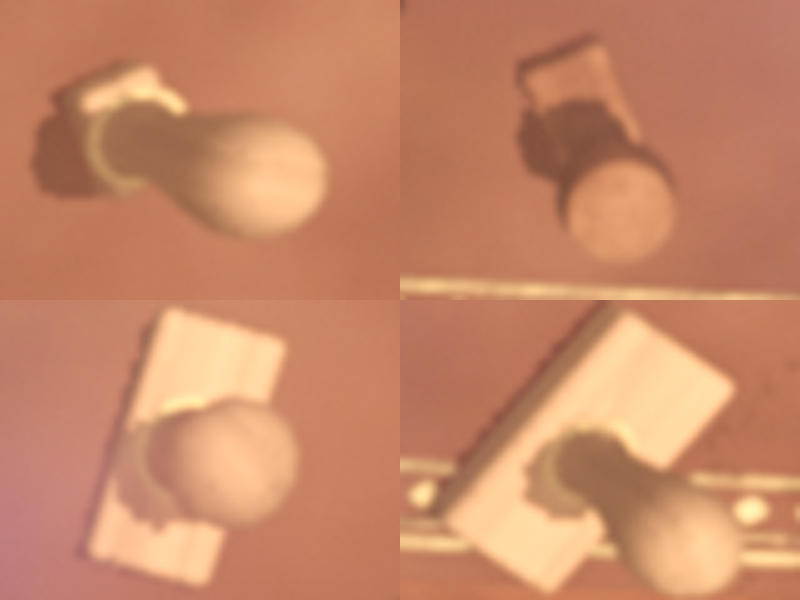

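The crops show, clockwise from top left, small, medium (dark), largest and large. All are wooden, with plates of rising size, so these are the ones meant. Next I'll fit the poses.

```bash
cat >> fit.py <<'E'
def fitstamp(c,s,name,corners,extra,g):
    # corners: {index:uv} of plate top; extra: [(z,uv)] axis points
    w,h=SZ[name]
    def res(p):
        q=proj(c,rect(*p,w,h,16),s); r=[q[i]-uv for i,uv in corners.items()]
        r+=[proj(c,[p[0],p[1],z],s)[0]-uv for z,uv in extra]
        return np.ravel(r)
    best=min((least_squares(res,[*g,a]) for a in np.arange(0,np.pi,.4)),key=lambda f:f.cost)
    return best.x,np.sqrt(2*best.cost/len(best.fun))
E
python3 - <<'E'
from fit import *
import pickle,itertools
s,c=pickle.load(open('w2.pkl','rb'))
def src(p,off,org): return (np.array(p,float)-off+.5)/5-.5+org
D=dict(small=((0,0),(526,170),[(82,97),(155,68)],[(62,(265,178)),(17,(137,137))],(571,-350)),
 medium=((400,0),(329,231),[(532,82),(603,46)],[(62,(620,208))],(490,-108)),
 large=((0,300),(364,106),[(165,308),(287,347),(207,586),(92,556)],[(62,(235,462))],(644,-140)),
 largest=((400,300),(481,262),[(625,308),(735,388),(550,592),(447,515)],[(62,(690,540))],(437,-315)))
for n,(of,og,co,ex,g) in D.items():
    of,og=np.array(of),np.array(og);co=[src(p,of,og) for p in co];ex=[(z,src(p,of,og)) for z,p in ex]
    rs=[]
    for k in range(4):
      for sg in (1,-1):
        idx=[(k+sg*i)%4 for i in range(len(co))]
        rs.append((fitstamp(c,s,n,dict(zip(idx,co)),ex,g)))
    rs.sort(key=lambda r:r[1])
    for x,e in rs[:3]: print(n,x[:2].round(1),np.degrees(x[2]).round(1)%180,e.round(2))
hsv=cv2.cvtColor(c['pixels'],cv2.COLOR_BGR2HSV)
for u,v in [(78,209),(122,216),(166,223),(214,230)]: print(hsv[v,u])
m=cv2.inRange(hsv,(45,60,40),(90,255,255))
n,l,st,ce=cv2.connectedComponentsWithStats(m)
for j in range(1,n):
    if st[j,4]>200 and ce[j][0]<260: print(ce[j].round(1),st[j,4],ray2z(c,ce[j],9,s)[0].round(1))
E
```

```text
small [ 571.6 -346.3] 121.2 1.33
small [ 571.6 -346.3] 121.2 1.33
small [ 573.8 -344.3] 24.3 3.45
medium [ 483.8 -108.3] 114.5 0.83
medium [ 483.8 -108.3] 114.5 0.83
medium [ 490.3 -105.8] 28.3 6.13
large [ 645.7 -140.9] 75.9 0.68
large [ 645.7 -140.9] 75.9 0.68
large [ 646.  -141.2] 164.2 10.89
largest [ 434.7 -323.2] 57.0 1.38
largest [ 434.7 -323.2] 57.0 1.38
largest [ 434.7 -323.9] 142.2 10.53
[ 67  91 163]
[ 66  86 164]
[ 64  77 163]
[ 61  68 164]
[ 78.8 208.9] 644 [547.6 278.9   9. ]
[121.2 215.9] 997 [538.6 223.2   9. ]
[165.  222.6] 1593 [529.7 165.4   9. ]
[212.7 230.3] 2269 [519.6 102.1   9. ]
```

Rack fit is good: bay spacing 179.0 mm, rack x at −99°, and its y axis at −9°. I'll start with the small stamp, hovering above it with the tool's y axis on its long side to check from near.

>>> drive_tool(commands="-0.0135 -0.174 -0.115 0 0 0.15 60;-0.0135 -0.174 -0.115 0 0 0.15 60;-0.0135 -0.174 -0.115 0 0 0.15 60;-0.0135 -0.174 -0.115 0 0 0.15 60;-0.0135 -0.174 -0.115 0 0 0.15 60;-0.0135 -0.174 -0.115 0 0 0.15 60;-0.0135 -0.174 -0.115 0 0 0.15 60;-0.0135 -0.174 -0.115 0 0 0.15 60;-0.0135 -0.174 -0.115 0 0 0.15 60;-0.0135 -0.174 -0.115 0 0 0.15 60;-0.0135 -0.174 -0.115 0 0 0.15 60;-0.0135 -0.174 -0.115 0 0 0.15 60;-0.0135 -0.174 -0.115 0 0 0.15 60;-0.0135 -0.174 -0.115 0 0 0.15 60;-0.0135 -0.174 -0.115 0 0 0.15 60;-0.0135 -0.174 -0.115 0 0 0.15 60;-0.0135 -0.174 -0.115 0 0 0.15 60;-0.0135 -0.174 -0.115 0 0 0.15 60;0 0 0 0 0 0 60;0 0 0 0 0 0 60", force=50)

```text
time_s: 5.1
eef_pos: [570.1, -346.6, 200.7]
ee_rot: [-0.001, 0.486, 0.874, 0.0]
force: [0.3, 0.2, 0.7]
grip_width: 0.599
grip_force: 0.0
```

```bash
cat > look.py <<'E'
# overlay of the model at the current estimate on a wrist crop
from fit import *
import sys,pickle
n,x,y,deg,out=sys.argv[1],*map(float,sys.argv[2:5]),sys.argv[5]
s=sense();c=capture('wrist');pickle.dump((s,c),open(out+'.pkl','wb'))
M=rot(s['ee_rot']);print(s['time_s'],s['eef_pos'].round(1),'tool y deg',np.degrees(np.arctan2(M[1,1],M[0,1])).round(1),'grip',s['grip_width'],'tips',tips_ahead() if callable(tips_ahead) else tips_ahead)
im=c['pixels'].copy();w,h=SZ[n]
for z,col in ((0,(0,0,255)),(16,(0,255,0))):
    cv2.polylines(im,[proj(c,rect(x,y,np.radians(deg),w,h,z),s).round().astype(int)],True,col)
for z in (62,78):cv2.circle(im,tuple(proj(c,[x,y,z],s)[0].round().astype(int).tolist()),2,(255,0,255),-1)
u,v=proj(c,[x,y,30],s)[0].round().astype(int);u0=int(np.clip(u-100,0,440));v0=int(np.clip(v-75,0,330))
print('crop',u0,v0)
cv2.imwrite('pics/'+out+'.png',np.hstack([cv2.resize(t[v0:v0+150,u0:u0+200],(400,300),interpolation=cv2.INTER_CUBIC) for t in (c['pixels'],im)]))
E
python3 look.py small 571.6 -346.3 121.2 s1
```

```text
5.1 [ 570.1 -346.6  200.7] tool y deg 31.8 grip 0.5993623615266623 tips 17.0
crop 216 148
```

View pics/s1.png

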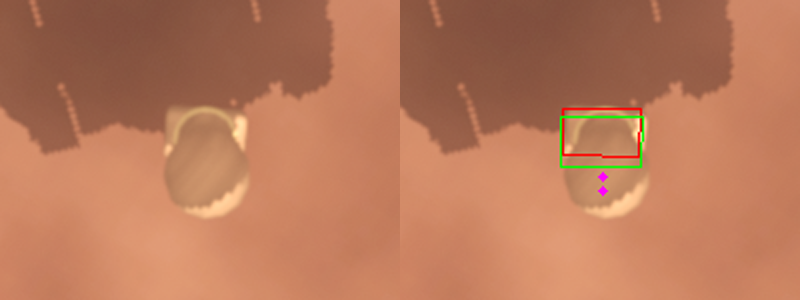

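The overlay fits: yaw is right and the stamp sits about 1.6 mm further along tool y. Descend with that correction, grip and lift.

>>> drive_tool(commands="0.012 0.008 -0.3 0 0 0 60;0.013 0.008 -0.3 0 0 0 60;0 0 -0.3 0 0 0 60;0 0 -0.3 0 0 0 60;0 0 -0.267 0 0 0 60;0 0 0 0 0 0 60;0 0 0 0 0 0 20;0 0 0 0 0 0 20;0 0 0 0 0 0 20;0 0 0 0 0 0 20;0 0 0 0 0 0 20;0 0 0 0 0 0 20;0 0 0.05 0 0 0 20;0 0 0.2 0 0 0 20;0 0 0.3 0 0 0 20;0 0 0.3 0 0 0 20", force=50)

```text
time_s: 6.48
eef_pos: [572.8, -344.2, 140.9]
ee_rot: [-0.001, 0.485, 0.875, 0.0]
force: [0.2, 1.0, 0.6]
grip_width: 0.315
grip_force: 49.3
```

>>> drive_tool(commands="-0.0126 0.31 0.05 0 0 -0.0454 20;-0.0126 0.31 0.05 0 0 -0.0454 20;-0.0126 0.312 0 0 0 -0.0454 20;-0.0126 0.312 0 0 0 -0.0454 20;-0.0126 0.312 0 0 0 -0.0454 20;-0.0126 0.312 0 0 0 -0.0454 20;-0.0126 0.312 0 0 0 -0.0454 20;-0.0126 0.312 0 0 0 -0.0454 20;-0.0126 0.312 0 0 0 -0.0454 20;-0.0126 0.312 0 0 0 -0.0454 20;-0.0126 0.312 0 0 0 -0.0454 20;-0.0126 0.312 0 0 0 -0.0454 20;-0.0126 0.312 0 0 0 -0.0454 20;-0.0126 0.312 0 0 0 -0.0454 20;-0.0126 0.312 0 0 0 -0.0454 20;-0.0126 0.312 0 0 0 -0.0454 20;-0.0126 0.312 0 0 0 -0.0454 20;-0.0126 0.312 0 0 0 -0.0454 20;-0.0126 0.312 0 0 0 -0.0454 20;-0.0126 0.312 0 0 0 -0.0454 20")

```text
time_s: 8.15
eef_pos: [547.7, 280.8, 150.6]
ee_rot: [0.0, 0.76, 0.65, 0.0]
force: [0.6, 0.2, -0.5]
grip_width: 0.32
grip_force: 49.3
```

>>> drive_tool(commands="0 0 0 0 0 0 20;0 0 0 0 0 0 20")

```text
time_s: 8.32
eef_pos: [547.6, 280.4, 150.1]
ee_rot: [0.0, 0.759, 0.651, 0.0]
force: [0.6, 0.0, -1.2]
grip_width: 0.32
grip_force: 49.3
```

```bash
cat > rk.py <<'E'
from fit import *
import sys,pickle
s=sense();c=capture('wrist');out=sys.argv[1];pickle.dump((s,c),open(out+'.pkl','wb'))
M=rot(s['ee_rot']);print(s['time_s'],s['eef_pos'].round(1),'tool y',np.degrees(np.arctan2(M[1,1],M[0,1])).round(1),'tilt',M[:,2].round(3),s['grip_width'])
hsv=cv2.cvtColor(c['pixels'],cv2.COLOR_BGR2HSV)
m=cv2.inRange(hsv,(45,60,30),(95,255,255))
n,l,st,ce=cv2.connectedComponentsWithStats(m)
for j in range(1,n):
    if st[j,4]>300: print(st[j].tolist(),ray2z(c,ce[j],9,s)[0].round(1))
im=c['pixels'].copy()
ra=np.radians(-99.0);ctr=np.array([547.6,278.9])+94*np.array([np.cos(ra),np.sin(ra)])
for k,b in BX.items():
    p=ctr+b*np.array([np.cos(ra),np.sin(ra)]);w,h=SZ[k]
    cv2.polylines(im,[proj(c,rect(*p,ra,w+10,h+10,9),s).round().astype(int)],True,(0,0,255))
cv2.imwrite('pics/'+out+'.png',im)
E
python3 rk.py r1
```

```text
8.3167 [547.6 280.4 150.1] tool y -8.7 tilt [ 0.001  0.    -1.   ] 0.3198512840855185
[542, 0, 98, 30, 2006] [734.1 388.9   9. ]
[287, 230, 59, 30, 1235] [544.6 270.2   9. ]
[262, 426, 104, 32, 2769] [520.1 104.    9. ]
```

View pics/r1.png

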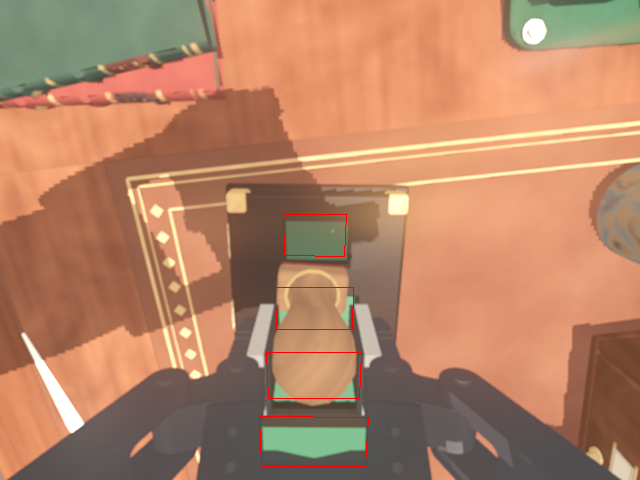

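Run:
```python
from fit import *
import pickle
s,c=pickle.load(open('r1.pkl','rb'));im=c['pixels'].astype(int)
print('col 300',[tuple(im[r,300]) for r in range(212,226,1)]);print([tuple(im[r,315]) for r in range(250,264)])
print('row 245',[tuple(im[245,x]) for x in range(278,294)]);print([tuple(im[245,x]) for x in range(340,354)])
x,y,_=s['eef_pos'];M=rot(s['ee_rot']);a=np.arctan2(M[1,1],M[0,1])-np.pi/2
for z in (94,110):print(z,proj(c,rect(x,y,a,20,32,z),s).round(1).tolist())
print(proj(c,[x,y,156],s))
t=cv2.resize(c['pixels'][205:405,255:375],(480,800),interpolation=cv2.INTER_CUBIC)
cv2.imwrite('pics/r1c.png',t[:600])
```

```text
col 300 [(np.int64(64), np.int64(82), np.int64(109)), (np.int64(62), np.int64(79), np.int64(107)), (np.int64(62), np.int64(80), np.int64(107)), (np.int64(64), np.int64(82), np.int64(108)), (np.int64(64), np.int64(81), np.int64(108)), (np.int64(64), np.int64(81), np.int64(107)), (np.int64(62), np.int64(78), np.int64(106)), (np.int64(61), np.int64(79), np.int64(105)), (np.int64(68), np.int64(89), np.int64(106)), (np.int64(81), np.int64(106), np.int64(109)), (np.int64(90), np.int64(120), np.int64(111)), (np.int64(92), np.int64(123), np.int64(112)), (np.int64(91), np.int64(122), np.int64(111)), (np.int64(92), np.int64(123), np.int64(112))]
[(np.int64(94), np.int64(125), np.int64(104)), (np.int64(95), np.int64(126), np.int64(104)), (np.int64(95), np.int64(126), np.int64(103)), (np.int64(94), np.int64(125), np.int64(102)), (np.int64(94), np.int64(125), np.int64(102)), (np.int64(94), np.int64(126), np.int64(101)), (np.int64(95), np.int64(126), np.int64(102)), (np.int64(94), np.int64(126), np.int64(101)), (np.int64(92), np.int64(121), np.int64(99)), (np.int64(80), np.int64(106), np.int64(94)
[... 1018 characters left out ...]
.int64(128), np.int64(113)), (np.int64(95), np.int64(127), np.int64(113)), (np.int64(96), np.int64(128), np.int64(114)), (np.int64(97), np.int64(130), np.int64(115)), (np.int64(92), np.int64(122), np.int64(114)), (np.int64(78), np.int64(103), np.int64(110)), (np.int64(69), np.int64(89), np.int64(111)), (np.int64(68), np.int64(88), np.int64(112)), (np.int64(73), np.int64(92), np.int64(116)), (np.int64(90), np.int64(109), np.int64(133)), (np.int64(104), np.int64(123), np.int64(148)), (np.int64(111), np.int64(130), np.int64(154))]
94 [[346.7, 301.8], [347.8, 264.0], [281.0, 264.0], [282.0, 301.8]]
110 [[349.4, 317.5], [350.7, 277.1], [278.2, 277.1], [279.4, 317.5]]
[[314.64515798 356.55596925]]
```

View pics/r1c.png

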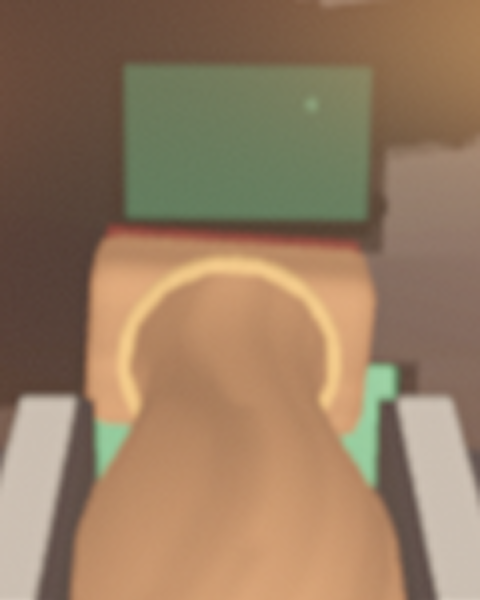

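Small bay felt spans rows 221–259 and columns 286–347. The stamp plate (red line at row ≈262) is turned about 3° relative to the bay and sits about 4 mm too far in +y. I'll correct that and lower it.

>>> drive_tool(commands="0.008 -0.043 -0.1 0 0 0.062 20;0 0 -0.2 0 0 0 20;0 0 -0.2 0 0 0 20;0 0 -0.15 0 0 0 20;0 0 -0.1 0 0 0 20;0 0 -0.06 0 0 0 20;0 0 -0.03 0 0 0 20;0 0 0 0 0 0 20;0 0 0 0 0 0 20")

```text
time_s: 9.12
eef_pos: [549.3, 274.7, 66.5]
ee_rot: [0.0, 0.744, 0.669, 0.001]
force: [-0.3, 0.0, -0.4]
grip_width: 0.319
grip_force: 49.6
```

>>> drive_tool(commands="-0.006 0.01 -0.015 0 0 0 20;0 0 -0.015 0 0 0 20;0 0 0 0 0 0 20;0 0 0 0 0 0 20")

```text
time_s: 9.45
eef_pos: [549.6, 276.2, 66.2]
ee_rot: [0.001, 0.743, 0.669, 0.002]
force: [-5.6, -1.9, 20.0]
grip_width: 0.317
grip_force: 51.3
```

Contact at z 66 means it is on the felt, since the rim would have stopped it at about 76. Release and raise, backing off to see.

>>> drive_tool(commands="0 0 0.015 0 0 0 20;0 0 0 0 0 0 60;0 0 0 0 0 0 60;0 0 0 0 0 0 60;0 0 0 0 0 0 60;0 0 0.1 0 0 0 60;0 0 0.3 0 0 0 60;0 0 0.3 0 0 0 60;0 0 0.3 0 0 0 60;0 0 0 0 0 0 60")

```text
time_s: 10.28
eef_pos: [550.4, 276.6, 171.1]
ee_rot: [0.002, 0.743, 0.669, 0.005]
force: [0.8, 0.5, 0.5]
grip_width: 0.595
grip_force: 0.0
```

```bash
python3 rk.py r2
python3 - <<'E'
import cv2
im=cv2.imread('pics/r2.png');cv2.imwrite('pics/r2c.png',cv2.resize(im[180:480,200:430],(460,600)))
E
```

```text
10.2833 [550.4 276.6 171.1] tool y -6.1 tilt [ 0.01   0.003 -1.   ] 0.5945910886295959
[496, 0, 144, 58, 4116] [734.2 390.2   9. ]
[269, 278, 74, 40, 2679] [538.7 219.2   9. ]
[257, 341, 91, 46, 3594] [529.2 161.1   9. ]
[247, 403, 104, 47, 4384] [518.6  96.7   9. ]
```

View pics/r2c.png

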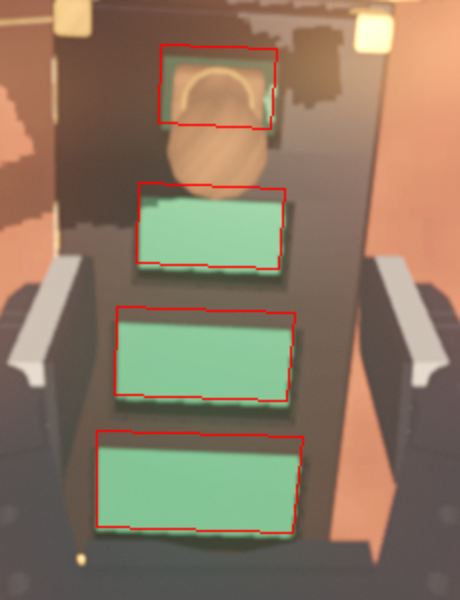

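The small stamp stands in its bay, plate centred on the felt and let go. Now the medium.

>>> drive_tool(commands="-0.0476 -0.275 -0.015 -0.004 0.0127 0.0486 60;-0.0476 -0.275 -0.015 0 0 0.0486 60;-0.0476 -0.275 -0.015 0 0 0.0486 60;-0.0476 -0.275 -0.015 0 0 0.0486 60;-0.0476 -0.275 -0.015 0 0 0.0486 60;-0.0476 -0.275 -0.015 0 0 0.0486 60;-0.0476 -0.275 -0.015 0 0 0.0486 60;-0.0476 -0.275 -0.015 0 0 0.0486 60;-0.0476 -0.275 -0.015 0 0 0.0486 60;-0.0476 -0.275 -0.015 0 0 0.0486 60;-0.0476 -0.275 -0.015 0 0 0.0486 60;-0.0476 -0.275 -0.015 0 0 0.0486 60;-0.0476 -0.275 -0.015 0 0 0.0486 60;-0.0476 -0.275 -0.015 0 0 0.0486 60;0 0 0 0 0 0 60;0 0 0 0 0 0 60")

```text
time_s: 11.67
eef_pos: [481.0, -109.9, 142.5]
ee_rot: [-0.002, 0.542, 0.841, -0.005]
force: [0.2, 1.7, 0.1]
grip_width: 0.605
grip_force: 0.0
```

```bash
python3 look.py medium 483.8 -108.3 114.5 m1
```

```text
11.6667 [ 481.  -109.9  142.5] tool y deg 24.4 grip 0.605479880523717 tips 17.0
crop 222 171
```

View pics/m1.png

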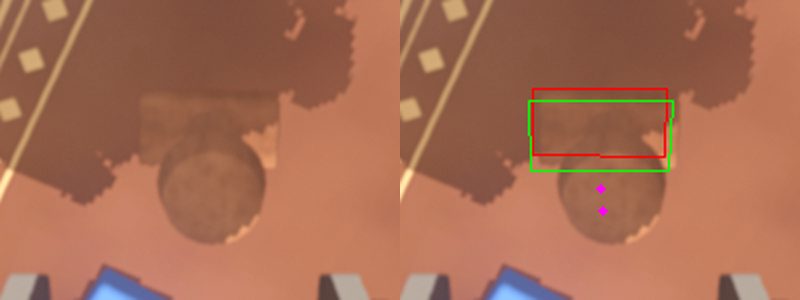

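Yaw fits, and the stamp is about 2.5 mm along tool y and 1 mm back from the model. Grip and lift.

>>> drive_tool(commands="0.025 0.01 -0.2 0.004 -0.006 0 60;0.025 0.007 -0.3 0 0 0 60;0 0 -0.25 0 0 0 60;0 0 -0.12 0 0 0 60;0 0 0 0 0 0 60;0 0 0 0 0 0 60;0 0 0 0 0 0 20;0 0 0 0 0 0 20;0 0 0 0 0 0 20;0 0 0 0 0 0 20;0 0 0 0 0 0 20")

```text
time_s: 12.63
eef_pos: [487.2, -107.6, 57.5]
ee_rot: [0.001, 0.541, 0.841, -0.002]
force: [-1.7, 0.3, 7.3]
grip_width: 0.319
grip_force: 49.1
```

>>> drive_tool(commands="0 0 0.1 0 0 0 20;0 0 0.3 0 0 0 20;0 0 0.3 0 0 0 20;0.043 0.274 0.15 0 0 -0.0626 20;0.043 0.274 0.05 0 0 -0.0626 20;0.043 0.274 0 0 0 -0.0626 20;0.043 0.274 0 0 0 -0.0626 20;0.043 0.274 0 0 0 -0.0626 20;0.043 0.274 0 0 0 -0.0626 20;0.043 0.274 0 0 0 -0.0626 20;0.043 0.274 0 0 0 -0.0626 20;0.043 0.274 0 0 0 -0.0626 20;0.043 0.274 0 0 0 -0.0626 20;0.043 0.274 0 0 0 -0.0626 20;0.043 0.272 0 0 0 -0.0626 20;0 0 0 0 0 0 20;0 0 0 0 0 0 20;0 0 0 0 0 0 20")

```text
time_s: 14.13
eef_pos: [538.1, 220.8, 146.7]
ee_rot: [-0.0, 0.762, 0.648, -0.002]
force: [0.0, -0.0, -0.9]
grip_width: 0.318
grip_force: 49.4
```

```bash
cat > bay.py <<'E'
# crop for placing: bay + held stamp; offsets of model at TCP vs seen
from fit import *
import sys,pickle
n,out,hz=sys.argv[1],sys.argv[2],float(sys.argv[3])
C=dict(small=(547.9,276.9),medium=(538.7,221),large=(529.4,163.4),largest=(519,99.3))
s=sense();c=capture('wrist');pickle.dump((s,c),open(out+'.pkl','wb'))
x,y,z=s['eef_pos'];M=rot(s['ee_rot']);a=np.arctan2(M[1,1],M[0,1])-np.pi/2
print(s['time_s'],s['eef_pos'].round(1),'tool y',np.degrees(a+np.pi/2).round(1),'tilt',M[:,2].round(3),s['grip_width'])
im=c['pixels'].copy();w,h=SZ[n]
ra=np.radians(-99.3)
L=lambda r,col:cv2.polylines(im,[(proj(c,r,s)*16).round().astype(int)],True,col,1,cv2.LINE_AA,4)
L(rect(*C[n],ra,w+10,h+10,9),(0,0,255));L(rect(*C[n],ra,w+10,h+10,20),(255,0,255))
L(rect(x,y,a,w,h,z-hz),(255,255,0));L(rect(x,y,a,w,h,z-hz+16),(0,255,255))
u,v=proj(c,rect(*C[n],ra,w+10,h+10,9),s).mean(0).astype(int)
u0,v0=int(np.clip(u-80,0,440)),int(np.clip(v-40,0,330));print('crop',u0,v0)
cv2.imwrite('pics/'+out+'.png',np.hstack([cv2.resize(t[v0:v0+150,u0:u0+160],(400,375),interpolation=cv2.INTER_CUBIC) for t in (c['pixels'],im)]))
E
python3 bay.py medium m2 57.5
```

```text
14.1333 [538.1 220.8 146.7] tool y -9.2 tilt [-0.004 -0.003 -1.   ] 0.3179345451618595
crop 235 193
```

View pics/m2.png

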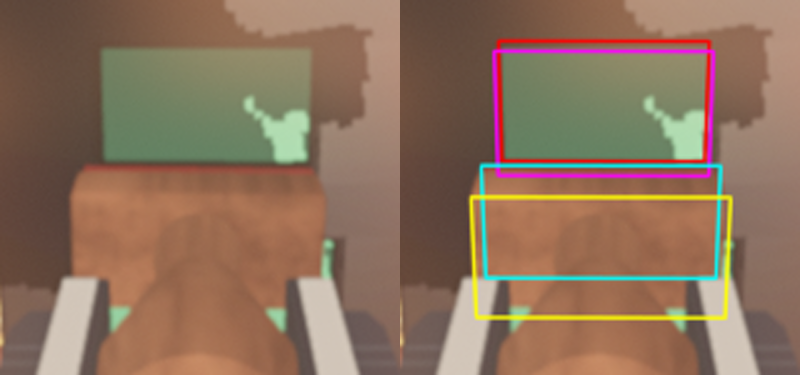

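Yaw matches and the offset is under 2 mm; the bay's lower edge matches the model. Lower it.

>>> drive_tool(commands="0.015 0.006 -0.15 0 0 0 20;0 0 -0.2 0 0 0 20;0 0 -0.2 0 0 0 20;0 0 -0.12 0 0 0 20;0 0 -0.08 0 0 0 20;0 0 -0.04 0 0 0 20;0 0 -0.02 0 0 0 20;0 0 0 0 0 0 20;0 0 0 0 0 0 20")

```text
time_s: 14.93
eef_pos: [540.2, 221.8, 66.5]
ee_rot: [-0.0, 0.762, 0.648, -0.002]
force: [-1.9, 0.5, 5.9]
grip_width: 0.319
grip_force: 50.0
```

On the felt. Release, raise and go over to the large stamp.

>>> drive_tool(commands="0 0 0.005 0 0 0 60;0 0 0 0 0 0 60;0 0 0 0 0 0 60;0 0 0 0 0 0 60;0 0 0.1 0 0 0 60;0 0 0.3 0 0 0 60;0 0 0.3 0 0 0 60;0 0 0.2 0 0 0 60;0.096 -0.33 0 0 0 -0.0099 60;0.096 -0.33 0 0 0 -0.0099 60;0.096 -0.33 0 0 0 -0.0099 60;0.096 -0.33 0 0 0 -0.0099 60;0.096 -0.33 0 0 0 -0.0099 60;0.096 -0.33 0 0 0 -0.0099 60;0.096 -0.33 0 0 0 -0.0099 60;0.096 -0.33 0 0 0 -0.0099 60;0.096 -0.33 0 0 0 -0.0099 60;0.096 -0.33 0 0 0 -0.0099 60;0.096 -0.33 0 0 0 -0.0099 60;0 0 0 0 0 0 60")

```text
time_s: 16.6
eef_pos: [645.8, -147.2, 155.9]
ee_rot: [0.0, 0.791, 0.612, -0.003]
force: [0.4, 0.2, -0.5]
grip_width: 0.599
grip_force: 0.0
```

>>> drive_tool(commands="0 0 0 0 0 0 60;0 0 0 0 0 0 60")

```text
time_s: 16.77
eef_pos: [645.1, -140.7, 156.0]
ee_rot: [-0.001, 0.789, 0.615, -0.002]
force: [-0.2, 0.7, -0.0]
grip_width: 0.599
grip_force: 0.0
```

```bash
python3 look.py large 645.7 -140.9 75.9 l1
```

```text
16.7667 [ 645.1 -140.7  156. ] tool y deg -14.1 grip 0.5992127769832134 tips 17.0
crop 216 164
```

View pics/l1.png

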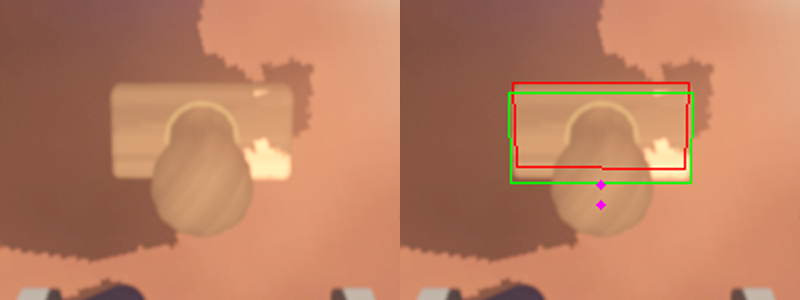

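The model fits within 1 mm. Grip, lift and carry.

>>> drive_tool(commands="0.005 0 -0.3 0 0 0 60;0 0 -0.3 0 0 0 60;0 0 -0.25 0 0 0 60;0 0 -0.14 0 0 0 60;0 0 0 0 0 0 60;0 0 0 0 0 0 60;0 0 0 0 0 0 20;0 0 0 0 0 0 20;0 0 0 0 0 0 20;0 0 0 0 0 0 20;0 0 0 0 0 0 20")

```text
time_s: 17.73
eef_pos: [646.5, -141.2, 58.7]
ee_rot: [0.0, 0.789, 0.615, -0.002]
force: [-1.6, 1.2, 6.5]
grip_width: 0.316
grip_force: 49.1
```

>>> drive_tool(commands="0 0 0.1 0 0 0 20;0 0 0.3 0 0 0 20;0 0 0.35 0 0 0 20;-0.1064 0.277 0.15 0 0 0.0097 20;-0.1064 0.277 0 0 0 0.0097 20;-0.1064 0.277 0 0 0 0.0097 20;-0.1064 0.277 0 0 0 0.0097 20;-0.1064 0.277 0 0 0 0.0097 20;-0.1064 0.277 0 0 0 0.0097 20;-0.1064 0.277 0 0 0 0.0097 20;-0.1064 0.277 0 0 0 0.0097 20;-0.1064 0.277 0 0 0 0.0097 20;-0.1064 0.277 0 0 0 0.0097 20;-0.1064 0.277 0 0 0 0.0097 20;0 0 0 0 0 0 20;0 0 0 0 0 0 20;0 0 0 0 0 0 20")

```text
time_s: 19.15
eef_pos: [529.1, 163.0, 147.3]
ee_rot: [-0.0, 0.762, 0.647, -0.002]
force: [0.5, -1.0, -1.9]
grip_width: 0.321
grip_force: 49.5
```

```bash
python3 bay.py large l2 58.7
```

```text
19.15 [529.1 163.  147.3] tool y -9.4 tilt [-0.003 -0.003 -1.   ] 0.32066378759885283
crop 235 192
```

View pics/l2.png

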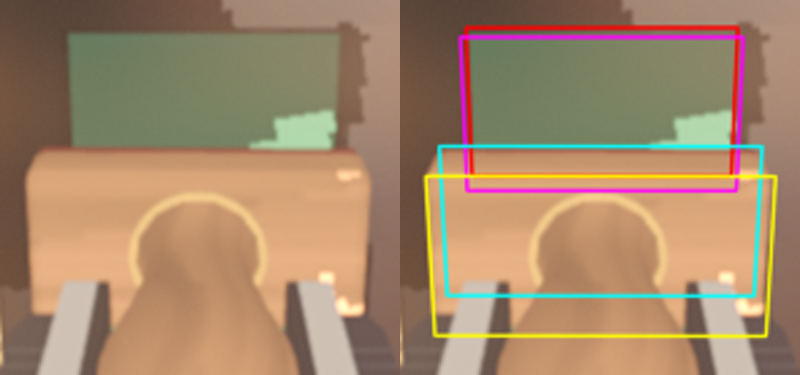

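The plate is parallel to the bay and off by about 1.5 mm. Correct that and lower.

>>> drive_tool(commands="0.013 0.014 -0.15 0 0 0 20;0 0 -0.2 0 0 0 20;0 0 -0.2 0 0 0 20;0 0 -0.12 0 0 0 20;0 0 -0.08 0 0 0 20;0 0 -0.04 0 0 0 20;0 0 -0.02 0 0 0 20;0 0 0 0 0 0 20;0 0 0 0 0 0 20")

```text
time_s: 19.95
eef_pos: [530.2, 164.3, 67.8]
ee_rot: [-0.0, 0.763, 0.647, -0.002]
force: [-9.7, -2.0, 16.0]
grip_width: 0.318
grip_force: 50.9
```

>>> drive_tool(commands="0 0 0.01 0 0 0 60;0 0 0 0 0 0 60;0 0 0 0 0 0 60;0 0 0 0 0 0 60;0 0 0.1 0 0 0 60;0 0 0.3 0 0 0 60;0 0 0.3 0 0 0 60;0 0 0.2 0 0 0 60;-0.0637 -0.325 0 0 0 -0.035 60;-0.0637 -0.325 0 0 0 -0.035 60;-0.0637 -0.325 0 0 0 -0.035 60;-0.0637 -0.325 0 0 0 -0.035 60;-0.0637 -0.325 0 0 0 -0.035 60;-0.0637 -0.325 0 0 0 -0.035 60;-0.0637 -0.325 0 0 0 -0.035 60;-0.0637 -0.325 0 0 0 -0.035 60;-0.0637 -0.325 0 0 0 -0.035 60;-0.0637 -0.325 0 0 0 -0.035 60;-0.0637 -0.325 0 0 0 -0.035 60;-0.0637 -0.325 0 0 0 -0.035 60")

```text
time_s: 21.62
eef_pos: [453.1, -226.8, 157.5]
ee_rot: [-0.001, 0.859, 0.513, -0.002]
force: [1.3, 0.4, 0.6]
grip_width: 0.598
grip_force: 0.0
```

>>> drive_tool(commands="-0.0637 -0.325 0 0 0 -0.035 60;-0.0637 -0.325 0 0 0 -0.035 60;-0.0637 -0.325 0 0 0 -0.035 60;0 0 0 0 0 0 60;0 0 0 0 0 0 60;0 0 0 0 0 0 60")

```text
time_s: 22.12
eef_pos: [434.5, -322.2, 156.9]
ee_rot: [-0.001, 0.879, 0.477, -0.002]
force: [-0.4, 0.5, 0.0]
grip_width: 0.597
grip_force: 0.0
```

```bash
python3 look.py largest 434.7 -323.2 57.0 g1
```

```text
22.1167 [ 434.5 -322.2  156.9] tool y deg -33.0 grip 0.5971291570035545 tips 17.0
crop 216 165
```

View pics/g1.png

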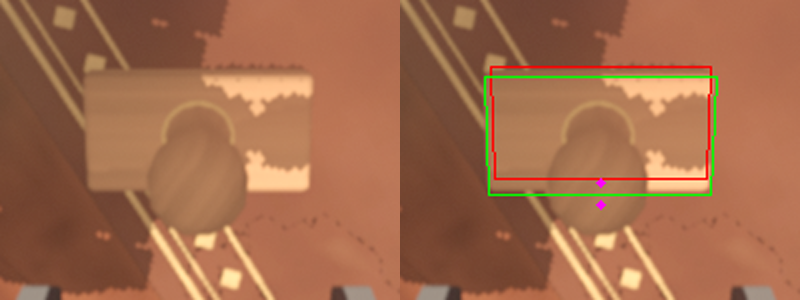

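I've now viewed 13 pictures, and the model fits within 1 mm. Grip and carry to the last bay, measuring there by numbers.

>>> drive_tool(commands="0 0 -0.3 0 0 0 60;0 0 -0.3 0 0 0 60;0 0 -0.25 0 0 0 60;0 0 -0.13 0 0 0 60;0 0 0 0 0 0 60;0 0 0 0 0 0 60;0 0 0 0 0 0 20;0 0 0 0 0 0 20;0 0 0 0 0 0 20;0 0 0 0 0 0 20;0 0 0 0 0 0 20")

```text
time_s: 23.08
eef_pos: [435.0, -322.9, 60.2]
ee_rot: [0.0, 0.879, 0.477, -0.002]
force: [-0.8, 2.4, 5.5]
grip_width: 0.316
grip_force: 48.8
```

>>> drive_tool(commands="0 0 0.1 0 0 0 20;0 0 0.3 0 0 0 20;0 0 0.35 0 0 0 20;0.06 0.302 0.15 0 0 0.0376 20;0.06 0.302 0 0 0 0.0376 20;0.06 0.302 0 0 0 0.0376 20;0.06 0.302 0 0 0 0.0376 20;0.06 0.302 0 0 0 0.0376 20;0.06 0.302 0 0 0 0.0376 20;0.06 0.302 0 0 0 0.0376 20;0.06 0.302 0 0 0 0.0376 20;0.06 0.302 0 0 0 0.0376 20;0.06 0.302 0 0 0 0.0376 20;0.06 0.302 0 0 0 0.0376 20;0.06 0.302 0 0 0 0.0376 20;0.06 0.302 0 0 0 0.0376 20;0.06 0.302 0 0 0 0.0376 20")

```text
time_s: 24.5
eef_pos: [518.6, 101.8, 149.9]
ee_rot: [-0.0, 0.761, 0.648, -0.002]
force: [1.1, 0.4, -1.2]
grip_width: 0.317
grip_force: 49.5
```

>>> drive_tool(commands="0 0 0 0 0 0 20;0 0 0 0 0 0 20;0 0 0 0 0 0 20")

```text
time_s: 24.75
eef_pos: [518.4, 99.8, 149.2]
ee_rot: [-0.0, 0.762, 0.647, -0.002]
force: [0.6, 0.0, -0.1]
grip_width: 0.314
grip_force: 49.5
```

```bash
python3 bay.py largest g2 60.2
```

```text
24.75 [518.4  99.8 149.2] tool y -9.3 tilt [-0.004 -0.003 -1.   ] 0.3137854115077666
crop 235 192
```

Correction: g1 was my 14th picture, not the 13th, so the viewing limit is used up. From here I'll check with numbers only.

Run:
```python
from fit import *
import pickle
def edges(n,f,C,hz):
    s,c=pickle.load(open(f,'rb'));hsv=cv2.cvtColor(c['pixels'],cv2.COLOR_BGR2HSV).astype(int)
    w,h=SZ[n];ra=np.radians(-99.3)
    r9=proj(c,rect(*C,ra,w+10,h+10,9),s);r20=proj(c,rect(*C,ra,w+10,h+10,20),s)
    x,y,z=s['eef_pos'];M=rot(s['ee_rot']);a=np.arctan2(M[1,1],M[0,1])-np.pi/2
    p=proj(c,rect(x,y,a,w,h,z-hz),s)
    g=((hsv[...,0]>45)&(hsv[...,0]<95)&(hsv[...,1]>60))
    u0,v0=r20.min(0).astype(int);u1,v1=r9.max(0).astype(int)
    G=g[v0-8:v1+4,u0-15:u1+15];n_,l,st,ce=cv2.connectedComponentsWithStats(G.astype(np.uint8))
    j=1+np.argmax(st[1:,4]);b=st[j]
    m=(l==j);rows=[np.flatnonzero(r) for r in m if r.sum()>40]
    print(n,'felt cols',np.median([r[0] for r in rows])+u0-15,np.median([r[-1] for r in rows])+1+u0-15,'top',b[1]+v0-8,'bot',b[1]+b[3]+v0-8)
    print('  model felt cols',r9[:,0].min().round(1),r9[:,0].max().round(1),'rim top',r20[:,1].min().round(1),'plate underside: top row',p[:,1].min().round(1),'cols',p[:,0].min().round(1),p[:,0].max().round(1))
    # reddish rubber line: row of max saturation*red hue for columns across the plate
    R=[]
    for u in range(int(p[:,0].min())+6,int(p[:,0].max())-6,6):
        v=int(p[:,1].min());q=c['pixels'][v-8:v+10,u].astype(int);rd=q[:,2]-1.5*q[:,1]
        R.append((u,v-8+int(rd.argmax())))
    print('  red',R)
    v=int(p[:,1].min())+22;row=c['pixels'][v].astype(int).sum(1);d=np.abs(np.diff(cv2.GaussianBlur(row.astype(np.float32).reshape(1,-1),(3,1),0)[0]))
    for k in (p[:,0].min(),p[:,0].max()):
        k=int(k);print('  plate edge near',k,[(i,int(d[i])) for i in range(k-12,k+12) if d[i]>25])
edges('large','l2.pkl',(529.4,163.4),58.7)
edges('largest','g2.pkl',(519,99.3),60.2)
```

```text
large felt cols nan nan top 206 bot 221
  model felt cols 260.8 369.6 rim top 206.4 plate underside: top row 250.0 cols 250.3 379.4
  red [(256, 251), (262, 251), (268, 252), (274, 252), (280, 252), (286, 252), (292, 252), (298, 252), (304, 252), (310, 252), (316, 252), (322, 252), (328, 252), (334, 252), (340, 253), (346, 253), (352, 253), (358, 253), (364, 253), (370, 252)]
  plate edge near 250 [(244, 67), (245, 80), (246, 49)]
  plate edge near 379 [(381, 36), (382, 40)]
largest felt cols nan nan top 199 bot 213
  model felt cols 249.7 382.4 rim top 199.3 plate underside: top row 239.1 cols 233.7 396.2
  red [(239, 242), (245, 242), (251, 242), (257, 242), (263, 242), (269, 242), (275, 242), (281, 242), (287, 242), (293, 242), (299, 242), (305, 242), (311, 242), (317, 242), (323, 242), (329, 242), (335, 242), (341, 242), (347, 242), (353, 242), (359, 242), (365, 243), (371, 243), (377, 243), (383, 241), (389, 241)]
  plate edge near 233 [(225, 38), (226, 52), (227, 36)]
  plate edge near 396 [(397, 27), (398, 41), (399, 46), (400, 41), (402, 48), (403, 67), (404, 37)]
  return _methods._mean(a, axis=axis, dtype=dtype,
  ret = ret.dtype.type(ret / rcount)
```

Run:
```python
import pickle,numpy as np
for f,v in (('l2.pkl',225),('g2.pkl',218)):
    s,c=pickle.load(open(f,'rb'));q=c['pixels'].astype(int);d=q[...,1]-q[...,2]
    print('col',[(r,d[r,270],d[r,340]) for r in range(194,212)])
    w=np.flatnonzero(d[v]>-1*0+ (d[v,250:380].max()+d[v,230:245].min())/2);w=w[(w>230)&(w<400)];print('row',v,d[v,240:275].tolist(),d[v,362:395].tolist())
```

```text
col [(194, np.int64(-19), np.int64(-29)), (195, np.int64(-21), np.int64(-29)), (196, np.int64(-20), np.int64(-29)), (197, np.int64(-20), np.int64(-28)), (198, np.int64(-20), np.int64(-29)), (199, np.int64(-19), np.int64(-28)), (200, np.int64(-19), np.int64(-28)), (201, np.int64(-20), np.int64(-29)), (202, np.int64(-20), np.int64(-30)), (203, np.int64(-19), np.int64(-30)), (204, np.int64(-11), np.int64(-26)), (205, np.int64(7), np.int64(-13)), (206, np.int64(18), np.int64(-2)), (207, np.int64(21), np.int64(1)), (208, np.int64(20), np.int64(1)), (209, np.int64(19), np.int64(1)), (210, np.int64(19), np.int64(1)), (211, np.int64(19), np.int64(1))]
row 225 [-29, -29, -27, -28, -27, -27, -27, -26, -26, -25, -26, -25, -26, -24, -25, -24, -24, -24, -25, -24, -24, -24, -11, 7, 14, 15, 14, 14, 14, 15, 14, 14, 14, 15, 15] [-1, -1, -2, -2, -3, -3, -3, -9, -21, -30, -32, -32, -32, -33, -34, -33, -34, -34, -34, -34, -32, -32, -32, -33, -33, -33, -34, -34, -34, -35, -36, -36, -36]
col [(194, np.int64(-18), np.int64(-30)), (195, np.int64(-19), np.int64(-32)), (196, np.int64(-19), np.int64(-33)), (197, np.int64(-11), np.int64(-31)), (198, np.int64(6), np.int64(-18)), (199, np.int64(18), np.int64(-6)), (200, np.int64(21), np.int64(-4)), (201, np.int64(21), np.int64(-2)), (202, np.int64(20), np.int64(-4)), (203, np.int64(19), np.int64(-4)), (204, np.int64(19), np.int64(-4)), (205, np.int64(19), np.int64(-5)), (206, np.int64(18), np.int64(-4)), (207, np.int64(17), np.int64(-5)), (208, np.int64(17), np.int64(-4)), (209, np.int64(17), np.int64(-5)), (210, np.int64(17), np.int64(-5)), (211, np.int64(16), np.int64(-5))]
row 218 [-28, -28, -27, -27, -26, -26, -26, -25, -25, -25, -25, -14, 4, 10, 12, 11, 11, 12, 12, 12, 13, 12, 13, 13, 12, 13, 12, 13, 13, 13, 13, 12, 13, 13, 12] [-10, -10, -10, -10, -11, -11, -12, -11, -12, -11, -13, -13, -12, 3, 18, 22, 22, 19, 17, 12, -9, -32, -39, -39, -38, -37, -36, -34, -34, -34, -34, -34, -35]
```

Bay edges are within 1 mm of the model, and the held plate is parallel and about 1 mm back. Correct and lower.

>>> drive_tool(commands="0.018 0.013 -0.15 0 0 0 20;0 0 -0.2 0 0 0 20;0 0 -0.2 0 0 0 20;0 0 -0.12 0 0 0 20;0 0 -0.08 0 0 0 20;0 0 -0.04 0 0 0 20;0 0 -0.02 0 0 0 20;0 0 0 0 0 0 20;0 0 0 0 0 0 20")

```text
time_s: 25.55
eef_pos: [520.5, 100.9, 69.3]
ee_rot: [-0.0, 0.762, 0.647, -0.002]
force: [-6.3, -1.0, 10.5]
grip_width: 0.315
grip_force: 50.4
```

>>> drive_tool(commands="0 0 0.005 0 0 0 60;0 0 0 0 0 0 60;0 0 0 0 0 0 60;0 0 0 0 0 0 60;0 0 0.1 0 0 0 60;0 0 0.3 0 0 0 60;0 0 0.3 0 0 0 60;0 0 0.3 0 0 0 60;0 0.2 0.3 0 0 0 60;0 0.3 0.3 0 0 0 60;0 0.3 0.3 0 0 0 60;0 0.2 0.2 0 0 0 60;0 0 0 0 0 0 60;0 0 0 0 0 0 60;0 0 0 0 0 0 60;0 0 0 0 0 0 60")

```text
time_s: 26.88
eef_pos: [520.0, 199.5, 275.9]
ee_rot: [-0.001, 0.762, 0.647, -0.004]
force: [0.4, 0.1, -0.0]
grip_width: 0.6
grip_force: 0.0
```

Run:
```python
from fit import *
import pickle
C=dict(small=(547.9,276.9),medium=(538.7,221),large=(529.4,163.8),largest=(519,99.9))
s=sense();print(s['time_s'],s['eef_pos'].round(1),s['grip_width'])
for cam in ('wrist','side','scene'):
    c=capture(cam);ss=s if cam=='wrist' else None;pickle.dump((s,c),open('f_%s.pkl'%cam,'wb'))
    for k in C:
        b=[tuple(np.round(t['position'])) for t in boxes_of(c,'stamp_'+k)]
        print(cam,k,'expect',proj(c,[*C[k],9+39],ss)[0].round().tolist(),'seen',[(float(u),float(v)) for u,v in b],)
    print('bottle',[np.round(t['position']).tolist() for t in boxes_of(c,'ink_bottle')],'at (592,-219)',proj(c,[592,-219,32],ss)[0].round().tolist())
# wrist: wood plate sides: green left around each plate
s,c=pickle.load(open('f_wrist.pkl','rb'));q=c['pixels'].astype(int);d=(q[...,1]-q[...,2])>-8
ra=np.radians(-99.3);e=np.array([np.cos(ra),np.sin(ra)]);f=np.array([-e[1],e[0]])
for k,(x,y) in C.items():
    w,h=SZ[k]
    out={}
    for nm,pt in {'y-':-f*(h/2+2.5),'y+':f*(h/2+2.5),'x-':-e*(w/2+2.5)}.items():
        u,v=proj(c,[x+pt[0],y+pt[1],9],s)[0].round().astype(int);out[nm]=(int(u),int(v),q[v,u].tolist())
    print(k,out)
```

```text
26.8833 [520.  199.5 275.9] 0.6004501028662098
wrist small expect [334.0, 108.0] seen [(338.0, 107.0)]
wrist medium expect [333.0, 177.0] seen [(333.0, 174.0)]
wrist large expect [332.0, 240.0] seen [(332.0, 236.0), (461.0, 369.0), (549.0, 396.0)]
wrist largest expect [331.0, 304.0] seen [(330.0, 292.0)]
bottle [] at (592,-219) [427.0, 516.0]
side small expect [339.0, 319.0] seen [(340.0, 318.0)]
side medium expect [346.0, 300.0] seen [(347.0, 295.0)]
side large expect [352.0, 283.0] seen [(376.0, 208.0), (305.0, 234.0), (353.0, 287.0), (264.0, 220.0)]
side largest expect [359.0, 265.0] seen [(362.0, 275.0)]
bottle [[334.0, 201.0], [355.0, 284.0]] at (592,-219) [333.0, 200.0]
scene small expect [225.0, 329.0] seen [(226.0, 329.0)]
scene medium expect [251.0, 315.0] seen [(250.0, 319.0), (226.0, 329.0)]
scene large expect [276.0, 301.0] seen [(274.0, 307.0), (286.0, 214.0), (394.0, 236.0)]
scene largest expect [302.0, 286.0] seen [(303.0, 296.0)]
bottle [[363.0, 216.0], [258.0, 331.0]] at (592,-219) [364.0, 216.0]
small {'y-': (312, 108, [75, 99, 88]), 'y+': (353, 108, [111, 154, 201]), 'x-': (333, 94, [118, 166, 223])}
medium {'y-': (305, 170, [69, 93, 89]), 'y+': (358, 170, [121, 156, 156]), 'x-': (332, 155, [70, 93, 104])}
large {'y-': (298, 228, [95, 129, 135]), 'y+': (364, 228, [127, 169, 197]), 'x-': (331, 210, [106, 139, 145])}
largest {'y-': (291, 287, [117, 159, 131]), 'y+': (369, 287, [117, 162, 200]), 'x-': (330, 266, [66, 83, 124])}
```

Run:
```python
from fit import *
import pickle
s,c=pickle.load(open('f_wrist.pkl','rb'));q=c['pixels'].astype(int)
C=dict(small=(547.9,276.9),medium=(538.7,221),large=(529.4,163.8),largest=(519,99.9));ra=np.radians(-99.3)
for k,p in C.items():
    w,h=SZ[k]
    for nm,r in (('rim',rect(*p,ra,w+10,h+10,20)),('plate top z25',rect(*p,ra,w,h,25)),('if on rim z36',rect(*p,ra,w,h,36))):
        t=proj(c,r,s);print(k,nm,t.min(0).round(1),t.max(0).round(1))
    t=proj(c,rect(*p,ra,w,h,25),s);v=int(t[:,1].min())+5;u0,u1=int(t[:,0].min()),int(t[:,0].max())
    lab=lambda x:''.join('G' if b>=-12 and sum(a)>180 else ('W' if sum(a)>320 or b<-32 else '.') for a,b in [(q[v,i],q[v,i,1]-q[v,i,2]) for i in x])
    print('  row',v,'from',u0-14,lab(range(u0-14,u0+12)),'| from',u1-12,lab(range(u1-12,u1+14)))
```

```text
small rim [309.2  90.1] [356.9 125.5]
small plate top z25 [314.8  95.9] [351.5 119.8]
small if on rim z36 [314.8  95.5] [352.6 120.2]
  row 100 from 300 WWWWWWWW..GGGGGWWWWWWWWWWW | from 339 WWWWWWWWWWWWWWGGGG...WWWWW
medium rim [301.8 153.2] [362.6 189.8]
medium plate top z25 [307.1 159.4] [357.5 185.5]
medium if on rim z36 [306.8 160.8] [358.7 187.7]
  row 164 from 293 ..........GGGGG.WWWWWWWWWW | from 345 WWWWWWWWWWWWWWGGGGWW.WWWWW
large rim [294.1 210.3] [368.9 251.5]
large plate top z25 [299.2 216.6] [364.1 248.3]
large if on rim z36 [298.7 219.6] [365.4 252.1]
  row 221 from 285 WWWWWWWWWWW...WWWWWWWWWWWW | from 352 WWWWWWWWWWWWWGGWWWWWWWWWWW
largest rim [287.2 267.9] [374.4 314.1]
largest plate top z25 [292.  274.4] [369.9 312.1]
largest if on rim z36 [291.3 278.8] [371.3 317.3]
  row 279 from 277 WWWWWWWWWWWGGGGWWWWWWWWWWW | from 357 WWWWWWWWWWWWWWGG.WWWWWWWWW
```

Felt shows on both sides of the small, medium and largest plates, and on one side of the large, where shade hides the other. Each stamp touched down at floor height, the bottle hasn't moved, and the gripper is clear. Handing in.

```bash
python3 -c "from rig import *;print(finish_job())"
```

```text
the job is handed in; nothing more can be done
None
```

All four stamps stand released in their own bays, smallest to largest, and the ink bottle has not moved; I handed the job in at about 27 s without being shown a verdict, and I checked the last stamp by numbers only because my 14 picture views were used up.

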